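Move the clipped vial cassette from its holder into the chiller

TASK

Pinch the two sprung yellow tabs of the black vial cassette to unclip it from the blue holder and lift it out, then carry it to the white chiller and press it down on its sprung cold plate, far enough that both tabs spring out under the steel lips with the cassette resting on the plate. Feel for the depth: the height of the chiller's frame is not known, and the cassette must never be forced: under 60 N against the holder and under 30 N against the chiller. Then let go and leave everything else on the bench where it is.

Things in the scene. Friction and masses are not known exactly. Their poses are not given: they have to be found in the camera images.
- cassette_mid (a point): Centre of the loose black cassette with eight vials (0.17 to 0.29 kg): on its vertical axis, 35 mm above its flat underside. x along its long side, z up. Two yellow upright tabs, 24 mm wide (along x), at mid-length at +y and -y; outer faces 54 mm apart when out, 42 mm when pinched. Grip them 38 to 70 mm above the underside (tab tops at 70). Same after half a turn.
- cassette: The same cassette by its underside's centre, same axes. Black body 78 x 50 mm, 34 mm high; vial caps between the tabs end 55 mm up. Each tab has a square hook, 12 to 20 mm above the underside, 5.5 mm out from the tab's face, held under the holder's lip: it passes a lip, out or in, only while pinched.
- tab_left (a joint): Travel of the tab at the cassette's +y side, m: 0 sprung fully out, 0.006 pressed in to its stop. Spring 4 N when out, 8 N when in. Its hook clears the lips from about 0.0045. Both tabs squeezed to their stops (about 40 N) also carry the cassette.
- tab_right (a joint): The same for the tab at the cassette's -y side.
- holder: Blue holder fixed to the bench, base 125 x 105 mm, 40 mm high, where the cassette starts, latched. Origin: centre of its underside, z up, x and y as the cassette's. Cassette floor at z = 10 mm, steel lips at z = 31 to 39 mm, guide walls end at z = 40 mm. 1.5 mm play all round.
- chiller: White chiller fixed to the bench. Origin at bench height under the centre of its cassette pocket; x along the pocket's long side, tabs go to +y and -y (either way round), z up. Housing 36 mm high, to 56 mm at -x, 102 mm at +x, 52 mm at +y and -y. In it a grey guide frame stands at an unmeasured height h of 0 to 14 mm, immovable; its top is at z = 44 mm + h.
- pocket (a point): Point on the chiller, 36 mm above its origin, same axes. Pocket in the grey frame: 81 x 53 mm (1.5 mm play all round), 5 mm chamfers at the mouth; steel lips at +y and -y, 58 mm apart, from 35 to 43 mm + h above the bench; hard floor 10.5 mm + h above the bench.
- cold_spot (a point): Point on the chiller's axis, 10 mm above its origin. The aluminium plate in the pocket is sprung: the cassette's underside meets it at 14.5 mm + h above the bench, then 3 N more per mm down, 12 N at the hard floor. Hooks pass below the lips at 15 mm + h. Pressed on the plate with some 5 to 10 N, then let go, it latches; let go higher, the hooks stay stuck at the lips' edges.
- spare: Empty grey cassette without tabs, 78 x 50 x 34 mm, leave alone; origin under its centre
- vial0: Capped vial standing on the bench, 13 mm across, 45 mm high, leave alone; origin under its centre
- vial1: Another such vial, leave alone
- marker: Blue and white marker pen lying along its x, 127 mm long (45 mm to -x, 82 mm to +x of its origin), 12 mm high, leave alone
- tipbox: Blue box with a pale lid, 85 x 120 x 80 mm, leave alone; origin under its centre
- jar: Amber jar with white cap, 60 mm across, 85 mm high, leave alone; origin under its centre
- beaker: Clear plastic cup, 70 mm across, 85 mm high, leave alone; origin under its centre
There are look-alikes about, which are no part of the job. There is more than one size of the chiller; the job needs the smaller.

How it is judged:
By the outcome, as a careful person would: the job done as asked, in the order asked, and still so for the second after the job is handed in, with the robot touching nothing.
It also fails if it takes over 45 s, if anything falls off the work surface, if the arm or the gripper's body presses on something with over 40 N, if the wrist force passes 120 N, or if a joint passes its speed limit or range.

ROBOT

A 7-joint arm with a two-finger parallel gripper is mounted at the origin on the work surface. World frame = base frame: x ahead of the robot, y to its left, z up, the work surface at z = 0. Lengths are in mm, angles in rad, forces in N, time in s.
With the tool pointing down it reaches from about 425 to 875 mm from the base axis. Payload 9.9 kg.
Tool frame: the origin (TCP) lies at the very end of the fingers, on their centre line; the grasp point (between the pads) lies ctrl.grip_point_offset behind it (ctrl.grip_point_offset is the distance from the TCP to the grasp point, in mm); z points along the fingers, y is the direction in which the jaws open and shut (so a half turn about z gives the same grasp; the last joint's range is limited). The gripper opens to 85 mm and grips with 20 to 120 N. Pads are 22 mm wide; open, the fingers measure 114 mm over their backs; the gripper's body (76 mm by 85 mm) begins 54 mm behind the grasp point. The pads swing forward as they close: fully open they stand 13 mm farther back than shut.
Start: joints at [-1.355, 0.576, 0.025, 1.437, -0.015, 1.129, -0.057], TCP at [199.34, 644.897, 231.289] pointing down, gripper open.
Joint ranges: [-2.76, 2.76], [-0.34, 2.15], [-1.52, 1.57], [0.19, 2.46], [-1.09, 4.23], [0.17, 1.99], [-2.82, 2.82]. Speed limits (rad/s): [2.22, 2.22, 3.01, 3.01, 3.14, 3.14, 3.14].

INTERFACE

Orientations are given as a rotation vector (axis times angle).
In Python, from station import ctrl gives the robot as it stands. The module is installed in compiled form; this text tells all that it offers.
- The arm moves only by the shell command python3 -m creep 'ROWS' [FORCE]. ROWS is a JSON object of lists of equal length, an entry for each row: "turn": the turn, a rotation vector about the tool's x, y, z in degrees, a list of three; "offset": the shift along the tool's x, y, z in m, a list of three; "jaw": the opening, from 0 (shut) to 1 (fully open). In form: {"turn": [[rx, ry, rz], ...], "offset": [[dx, dy, dz], ...], "jaw": [jaw, ...]}. A call has 1 to 10 rows; each row is the pose to reach, as a shift and turn from the pose measured when the call began, along the tool's axes at that moment; what a row does not reach only later rows make up. A row lasts 1/12 s, in which the tool goes at most 41.7 mm and 7.16 degrees, less where a joint would pass 70% of its speed; a pose out of reach is approached as far as the arm can. A call with a gripper value outside its range is refused whole. The fingers move at their own pace and stop on an object; FORCE is the grip in N (left out, the last holds). Time passes only in rows, so rows that repeat a pose let the fingers close. It gives the time, the measured TCP pose, the force and the opening at its end, in the units of the state.
- ctrl.get_obs(): the state, without advancing time (a new reading comes with each control period).
- ctrl.camera(name): name is "scene" or "top" or "wrist"; returns a dict with "image" (384x512x3 uint8, blue, green, red), "range_z" (384x512 float32, mm along the optical axis (not along the pixel's ray), 0 where there is no reading), "K" (3x3 intrinsics, pixels), "view" (4x4, takes a point from world to camera coordinates). Camera axes: x right, y down, z forward; pixel columns grow to the right and rows downward; lengths in mm; the calibration is good to about 2 mm. A picture is of the moment at which its call begins.
- ctrl.hand_in(): hands the job in, once; it reports no verdict.
The state is a dict: "clock": time; "joints": joint angles; "dq": joint speeds; "joint_efforts": joint torques, N m; "tool_pos": TCP position; "ee_rot": TCP orientation; "contact_force": force on the tool from outside, world axes, zero at the start; "moment": the same for the moment, N m; "grip_width": finger opening in mm.
Only numpy, scipy, OpenCV 4.12 (cv2) and the standard library are available. Lean on these libraries where they do the work, as an engineer would, in place of code of your own. Each camera call takes 0.05 s, during which the arm holds its last target.

## Working session

There is one attempt and no reset: what is moved stays moved. The work goes in short steps, Python scripts to look and compute and a shell command to move; the robot and the scene stay as the last step left them, time stands still between calls to the robot, and variables do not carry over. Pictures are saved under pics/ and viewed, and the job is handed in when it is done.

```bash
mkdir -p pics; python3 - <<'E'
from station import ctrl
import cv2,numpy as np
print(ctrl.get_obs(), ctrl.grip_point_offset)
for n in("scene","top","wrist"):
    c=ctrl.camera(n); cv2.imwrite(f"pics/{n}0.png",c["image"]); np.savez(f"pics/{n}0.npz",**c)
    print(n,c["K"].tolist(),np.round(c["view"],3).tolist())
E
```

```text
{'clock': 0.0, 'joints': array([-1.35481905,  0.57650457,  0.02484154,  1.4379465 , -0.01497797,
        1.12900572, -0.05652227]), 'dq': array([ 1.08767262e-03, -1.06626439e-05, -1.39903035e-03, -1.78546441e-04,
        5.30496948e-04, -2.76929989e-04,  4.99997916e-04]), 'joint_efforts': array([ 8.90229603e-04, -7.65769243e+01,  2.25102112e+00, -2.85955346e+01,
        1.54617982e-02,  1.32085357e-02,  3.17252034e-05]), 'tool_pos': array([199.19382885, 644.4425452 , 230.44754616]), 'ee_rot': array([-4.69070370e-01, -3.10622855e+00,  2.62827492e-03]), 'contact_force': array([ 0.16450507,  0.69881519, -0.25473175]), 'moment': array([-0.08014972, -0.01184947, -0.00517264]), 'grip_width': 85.21094553061852} 18.700000000000003
scene [[351.10315289796597, 0.0, 258.9347319091954], [0.0, 351.10315289796597, 195.05218923466714], [0.0, 0.0, 1.0]] [[0.849, 0.528, 0.003, -480.555], [0.309, -0.492, -0.814, -54.131], [-0.428, 0.693, -0.58, 1068.116], [0.0, 0.0, 0.0, 1.0]]
top [[478.80285414607346, 0.0, 255.87287747621966], [0.0, 478.80285414607346, 192.08801744674255], [0.0, 0.0, 1.0]] [[0.008, -1.0, -0.006, 116.134], [-0.998, -0.007, -0.059, 483.995], [0.059, 0.007, -0.998, 1236.46], [0.0, 0.0, 0.0, 1.0]]
wrist [[326.3469245761777, 0.0, 260.6253110502912], [0.0, 326.3469245761777, 193.70476966953518], [0.0, 0.0, 1.0]] [[0.295, 0.956, -0.002, -674.095], [0.912, -0.281, 0.298, -38.328], [0.284, -0.089, -0.955, 379.702], [0.0, 0.0, 0.0, 1.0]]
```

View pics/scene0.png

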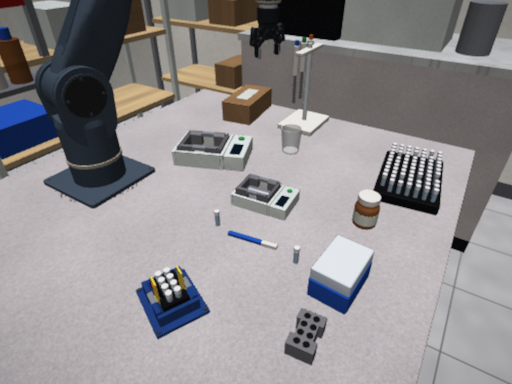

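View pics/top0.png

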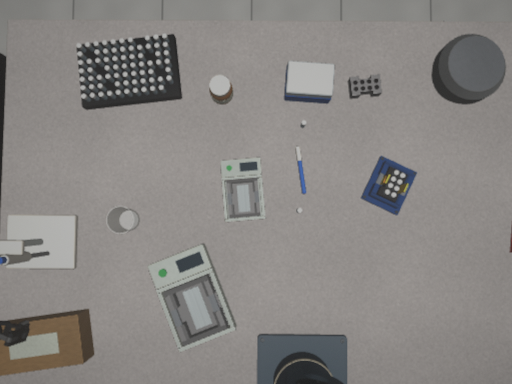

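View pics/wrist0.png

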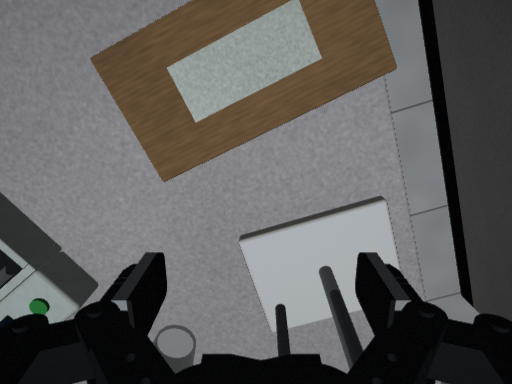

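Top view: candidates for the cassette are the black one with vials and yellow tabs in the blue holder (389,185), the grey spare (366,86) and the large black rack (130,72). Chillers are the small one (243,190) and the large one (192,298). I choose the blue-holder cassette and the small chiller, then check both in crops.

```bash
cat > h.py <<'E'
import numpy as np,cv2
def load(n): return dict(np.load(f"pics/{n}.npz"))
def cloud(c):
    z=c["range_z"].astype(float);v,u=np.mgrid[:z.shape[0],:z.shape[1]];K=c["K"]
    P=np.stack([(u-K[0,2])/K[0,0]*z,(v-K[1,2])/K[1,1]*z,z],-1)
    R,t=c["view"][:3,:3],c["view"][:3,3]
    W=(P-t)@R; W[z==0]=np.nan
    return W
def proj(c,p):
    q=c["view"][:3,:3]@np.asarray(p,float)+c["view"][:3,3];q=c["K"]@q;return q[:2]/q[2]
E
python3 - <<'E'
from h import *
c=load("top0");im=c["image"];W=cloud(c)
a=cv2.resize(im[145:225,345:435],None,fx=6,fy=6,interpolation=cv2.INTER_CUBIC)[:, :540]
b=cv2.resize(im[145:235,205:285],None,fx=5.3,fy=5.3,interpolation=cv2.INTER_CUBIC)
H=max(a.shape[0],b.shape[0]);o=np.zeros((H,800,3),np.uint8);o[:a.shape[0],:400]=cv2.resize(a,(400,a.shape[0]*400//540))[:H] if 0 else 0
s=cv2.resize(im[150:222,350:428],(390,360),interpolation=cv2.INTER_CUBIC);o[:360,:390]=s
s=cv2.resize(im[150:230,205:285],(400,400),interpolation=cv2.INTER_CUBIC);o[:400,400:]=s
cv2.imwrite("pics/crop1.png",o)
for p in[(389,185),(243,200),(243,195),(240,172)]:print(p,W[p[1],p[0]])
print("bench",[W[v,u].round(1).tolist() for u,v in((320,250),(200,240),(440,185),(340,150))])
# holder: top-level masks
hsv=cv2.cvtColor(im,cv2.COLOR_BGR2HSV)
m=((hsv[...,0]>105)&(hsv[...,0]<130)&(hsv[...,1]>120)).astype(np.uint8); m[:,:345]=0;m[:, 435:]=0;m[:140]=0;m[240:]=0
pts=W[(m>0)];r=cv2.minAreaRect(pts[:,:2].astype(np.float32));print("holder",r,np.nanpercentile(pts[:,2],[1,50,99]))
sel=(W[...,2]>20)&(W[...,2]<70); sel2=np.zeros_like(sel);sel2[145:235,205:285]=1
pts=W[sel&sel2];print("chiller",cv2.minAreaRect(pts[:,:2].astype(np.float32)),np.nanpercentile(pts[:,2],[1,25,50,75,99]))
m=((hsv[...,0]>15)&(hsv[...,0]<35)&(hsv[...,1]>120)).astype(np.uint8);m[:,:345]=0;m[:140]=0;m[240:]=0;m[:,435:]=0
n,l,st,ce=cv2.connectedComponentsWithStats(m)
for i in range(1,n):print("yel",st[i,4],ce[i],np.nanmedian(W[l==i],0))
E
```

```text
(389, 185) [ 500.32261051 -213.60671852   66.0888036 ]
(243, 200) [461.90231661 153.10987449  20.32855734]
(243, 195) [474.63747548 153.05666194  25.58640353]
(240, 172) [533.61523078 161.10495654  33.2891309 ]
bench [[333.2, -49.1, 3.0], [356.5, 266.2, -2.4], [506.4, -366.0, -0.1], [596.9, -101.8, 4.1]]
holder ((505.86663818359375, -228.14309692382812), (91.83734130859375, 124.6235122680664), 58.767852783203125) [ 4.29806109 11.78848681 44.93071409]
chiller ((488.72637939453125, 155.83843994140625), (158.99339294433594, 104.36726379394531), 5.392481327056885) [20.29733831 33.588785   36.90280886 45.57713491 55.59000289]
yel 31 [385.74193548 178.83870968] [ 514.98758255 -203.42299783   77.29810612]
yel 14 [404.78571429 187.71428571] [ 492.19593085 -248.09692225   80.13552307]
```

View pics/crop1.png

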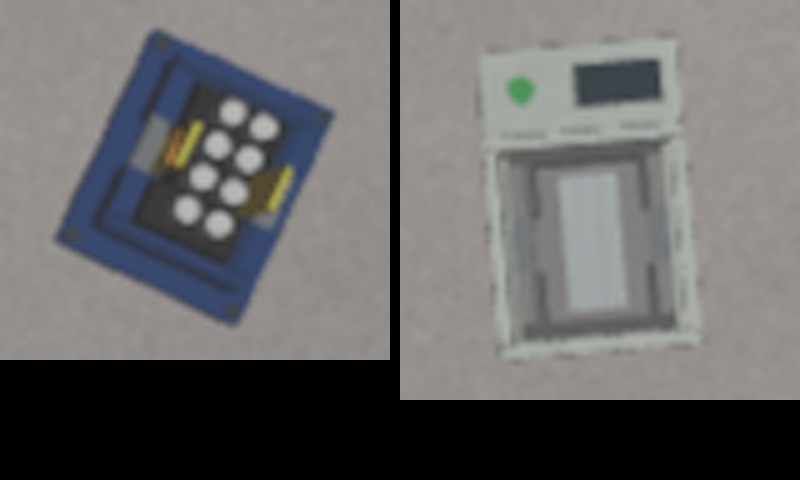

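The crop confirms the cassette with yellow tabs in the blue holder. The small chiller's footprint is 159x104, which matches the description. I'll go over the chiller first for a closer look.

```bash
cat >> h.py <<'E'
from scipy.spatial.transform import Rotation as Rn
def need(o,pos,yaw):
    """yaw: world angle (deg) of the tool y axis (jaw), pointing down; picks nearer half turn. returns offset m, turn deg"""
    R=Rn.from_rotvec(o["ee_rot"]);best=None
    for k in(0,180):
        a=np.radians(yaw+k);y=np.array([np.cos(a),np.sin(a),0]);z=np.array([0,0,-1.]);x=np.cross(y,z)
        T=Rn.from_matrix(np.stack([x,y,z],1));d=(R.inv()*T).as_rotvec(degrees=True)
        if best is None or np.linalg.norm(d)<np.linalg.norm(best):best=d
    off=R.inv().apply(np.asarray(pos)-o["tool_pos"])/1000
    return off.round(4).tolist(),best.round(2).tolist()
E
python3 - <<'E'
from h import *
from station import ctrl
o=ctrl.get_obs();c=load("wrist0");R=Rn.from_rotvec(o["ee_rot"])
print(R.as_matrix().round(3))
V=c["view"];p=-V[:3,:3].T@V[:3,3];print("cam in tool",R.inv().apply(p-o["tool_pos"]),"axes in tool\n",(R.as_matrix().T@V[:3,:3].T).round(3))
print(need(o,[430,150,300],90), need(o,[440,150,330],0))
E
```

```text
[[-0.955  0.295 -0.   ]
 [ 0.295  0.955 -0.001]
 [-0.    -0.001 -1.   ]]
cam in tool [  76.90656134   -0.20703601 -142.18586125] axes in tool
 [[ 0.    -0.955 -0.298]
 [ 1.     0.001 -0.   ]
 [ 0.    -0.298  0.955]]
([-0.3665, -0.4045, -0.0688], [-0.07, -0.01, -17.17]) ([-0.3761, -0.4015, -0.0988], [-0.06, 0.05, 72.82])
```

```bash
python3 -m creep '{"turn":[[0,0,-3],[0,0,-6],[0,0,-9],[0,0,-12],[0,0,-15],[0,0,-17],[0,0,-17],[0,0,-17],[0,0,-17],[0,0,-17]],"offset":[[-0.02,-0.03,-0.02],[-0.05,-0.06,-0.05],[-0.08,-0.09,-0.069],[-0.11,-0.12,-0.069],[-0.135,-0.15,-0.069],[-0.16,-0.18,-0.069],[-0.19,-0.21,-0.069],[-0.215,-0.24,-0.069],[-0.24,-0.27,-0.069],[-0.27,-0.3,-0.069]],"jaw":[1,1,1,1,1,1,1,1,1,1]}'
python3 - <<'E'
from h import *
from station import ctrl
print(need(ctrl.get_obs(),[430,150,300],90))
E
```

```text
clock: 0.98
tool_pos: [366.1, 280.9, 300.1]
ee_rot: [-0.004, -3.141, 0.002]
contact_force: [0.6, 0.6, -0.7]
grip_width: 85.4
([-0.0643, -0.1308, 0.0002], [-0.07, -0.03, -0.16])
```

```bash
python3 -m creep '{"turn":[[0,0,0],[0,0,0],[0,0,0],[0,0,0],[0,0,0],[0,0,0],[0,0,0]],"offset":[[-0.016,-0.03,0],[-0.032,-0.06,0],[-0.048,-0.09,0],[-0.06,-0.12,0],[-0.064,-0.131,0],[-0.064,-0.131,0],[-0.064,-0.131,0]],"jaw":[1,1,1,1,1,1,1]}'
python3 - <<'E'
from h import *
from station import ctrl
c=ctrl.camera("wrist");cv2.imwrite("pics/w1.png",c["image"]);np.savez("pics/w1.npz",**c);print(ctrl.get_obs()["tool_pos"])
E
```

```text
clock: 1.57
tool_pos: [429.7, 149.4, 300.2]
ee_rot: [-0.007, -3.141, 0.002]
contact_force: [1.1, 0.3, -0.6]
grip_width: 85.2
[429.36156337 150.39853519 300.11817049]
```

View pics/w1.png

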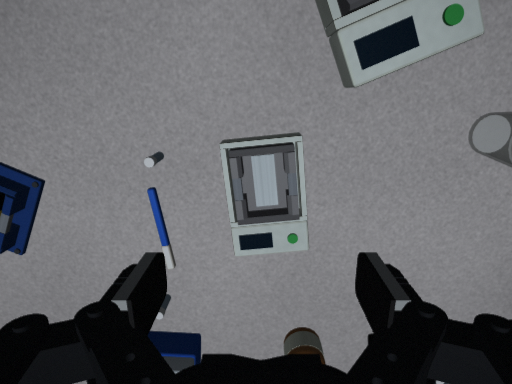

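The wrist view shows the small chiller centred at (265,195), with its display towards +x. Next I measure it.

```bash
python3 - <<'E'
from h import *
c=load("w1");W=cloud(c);im=c["image"]
for p in[(300,70),(190,200),(350,200)]:print("bench",W[p[1]-3:p[1]+4,p[0]-3:p[0]+4].reshape(-1,3).mean(0))
roi=np.zeros(im.shape[:2],bool);roi[120:265,212:318]=1
s=roi&(W[...,2]>25)&(W[...,2]<75)
print("housing",cv2.minAreaRect(W[s][:,:2].astype(np.float32)))
hist,e=np.histogram(W[s|roi][:,2],bins=np.arange(-5,75,2));print([(int(a),int(b)) for a,b in zip(e,hist)])
# rotate by the housing angle
b=cv2.resize(im[125:265,215:315],(600,840),interpolation=cv2.INTER_CUBIC)[:600];cv2.imwrite("pics/c2.png",b)
z=W[...,2];print("rows z");
for v in range(136,226,3):print(v,[int(round(q)) for q in z[v,220:312:3]])
E
```

```text
bench [ 3.26237977e+02  1.99710155e+02 -2.47443641e-01]
bench [ 4.99803641e+02  4.79377939e+01 -4.33499737e-01]
bench [ 5.00643707e+02  2.76724004e+02 -3.24550527e-01]
housing ((487.4522705078125, 155.86004638671875), (158.91168212890625, 104.12874603271484), 5.36959981918335)
[(-5, 8), (-3, 1680), (-1, 4145), (1, 214), (3, 63), (5, 25), (7, 27), (9, 33), (11, 41), (13, 38), (15, 142), (17, 959), (19, 298), (21, 947), (23, 204), (25, 81), (27, 90), (29, 84), (31, 114), (33, 1045), (35, 2497), (37, 247), (39, 69), (41, 49), (43, 53), (45, 137), (47, 426), (49, 936), (51, 632), (53, 16), (55, 0), (57, 0), (59, 0), (61, 0), (63, 0), (65, 0), (67, 0), (69, 0), (71, 0)]
rows z
136 [0, 0, 0, 0, 0, -1, 0, 0, -1, 1, -1, -1, 1, 5, 6, 11, 13, 17, 19, 23, 26, 28, 31, 33, 35, 36, 36, 35, -1, -1, -1]
139 [-1, 0, 2, 4, 7, 9, 13, 16, 19, 23, 25, 28, 32, 33, 34, 34, 36, 36, 36, 37, 35, 35, 35, 35, 36, 37, 36, 35, -1, 0, 1]
142 [23, 29, 30, 32, 36, 35, 36, 35, 35, 36, 37, 35, 37, 35, 35, 35, 35, 34, 35, 37, 36, 34, 34, 26, 28, 15, 36, 36, 0, -1, 0]
145 [35, 36, 38, 36, 36, 35, 35, 36, 36, 36, 34, 35,
[... 1017 characters left out ...]
23, 21, 22, 21, 22, 21, 17, 18, 18, 49, 52, 50, 52, 32, 35, 1, -2, -1]
172 [0, 35, 35, 24, 51, 51, 51, 47, 17, 19, 18, 21, 21, 23, 24, 21, 23, 23, 22, 19, 17, 17, 48, 50, 52, 51, 29, 36, -1, -1, -1]
175 [0, 34, 35, 29, 50, 53, 51, 48, 17, 17, 18, 22, 21, 22, 22, 22, 22, 23, 22, 18, 18, 18, 18, 51, 50, 51, 27, 36, 35, -2, 1]
178 [1, -1, 36, 32, 51, 51, 51, 17, 18, 17, 19, 22, 22, 21, 21, 22, 21, 22, 22, 19, 19, 18, 17, 49, 51, 51, 23, 35, 36, 1, 0]
181 [0, -2, 36, 35, 50, 51, 49, 17, 18, 20, 19, 23, 22, 23, 22, 22, 23, 23, 21, 19, 17, 18, 18, 51, 51, 51, 20, 33, 36, -2, -1]Traceback (most recent call last):
  File "<stdin>", line 11, in <module>
ValueError: cannot convert float NaN to integer
```

View pics/c2.png

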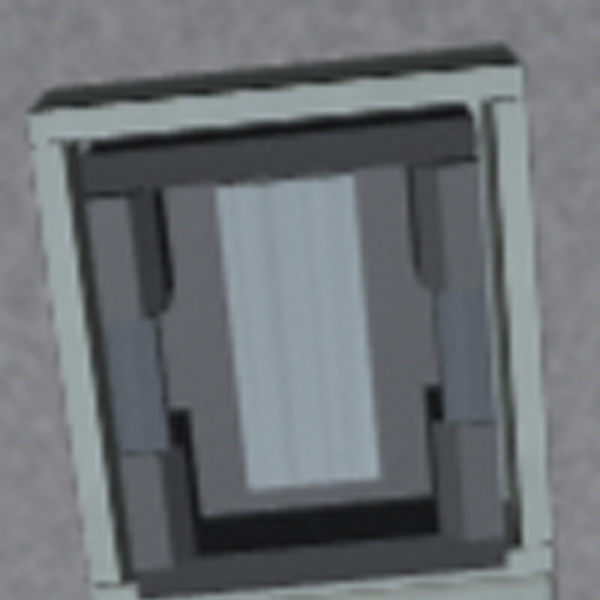

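```bash
python3 - <<'E'
from h import *
c=load("w1");W=cloud(c);im=c["image"];z=W[...,2]
roi=np.zeros(im.shape[:2],bool);roi[135:224,226:306]=1
a=np.radians(5.37);u=np.array([np.cos(a),np.sin(a)]);n=np.array([-u[1],u[0]]);o=np.array([464.6,153.7])
def st(m,t):
    p=W[m][:,:2]-o;x=p@u;y=p@n;print(t,m.sum(),"x",np.percentile(x,[.5,2,98,99.5]).round(1),"y",np.percentile(y,[.5,2,98,99.5]).round(1))
f=roi&(z>49.5)&(z<54);st(f,"frame top");print(np.median(z[f]),cv2.minAreaRect(W[f][:,:2].astype(np.float32)))
hsv=cv2.cvtColor(im,cv2.COLOR_BGR2HSV)
pl=roi&(im.min(2)>135)&(z>18)&(z<27);st(pl,"plate");print(np.median(z[pl]),cv2.minAreaRect(W[pl][:,:2].astype(np.float32)))
fl=roi&(z>15)&(z<19.8);st(fl,"floor");print(np.median(z[fl]))
g=roi&(z>33)&(z<38);print("housing",np.median(z[g]))
E
```

```text
frame top 1410 x [-47.4 -46.5  47.   48.2] y [-39.8 -39.4  39.5  39.9]
50.88877911859797 ((464.78973388671875, 153.83135986328125), (97.40605163574219, 79.98681640625), 5.457950115203857)
plate 1081 x [-32.6 -31.7  33.8  34.9] y [-14.  -13.5  14.5  14.9]
21.953802665549304 ((465.7831726074219, 154.279296875), (68.9911117553711, 29.1302433013916), 5.461165428161621)
floor 1219 x [-56.3 -56.1  41.8  43.8] y [-45.  -44.9  30.3  45.1]
17.957487120266546
housing 35.390595563193656
```

```bash
python3 - <<'E'
from h import *
from station import ctrl
print(need(ctrl.get_obs(),[461,-203,290],62))
E
```

```text
([-0.0326, -0.3533, 0.0103], [-0.05, -0.04, 27.85])
```

```bash
python3 -m creep '{"turn":[[0,0,3],[0,0,7],[0,0,11],[0,0,15],[0,0,19],[0,0,23],[0,0,27],[0,0,28],[0,0,28],[0,0,28]],"offset":[[-0.02,-0.03,0],[-0.03,-0.07,0],[-0.04,-0.11,0.005],[-0.045,-0.15,0.01],[-0.045,-0.19,0.01],[-0.04,-0.23,0.01],[-0.035,-0.27,0.01],[-0.033,-0.31,0.01],[-0.033,-0.345,0.01],[-0.033,-0.353,0.01]],"jaw":[1,1,1,1,1,1,1,1,1,1]}'
python3 -m creep '{"turn":[[0,0,0],[0,0,0]],"offset":[[0,0,0],[0,0,0]],"jaw":[1,1]}'
python3 - <<'E'
from h import *
from station import ctrl
c=ctrl.camera("wrist");cv2.imwrite("pics/w2.png",c["image"]);np.savez("pics/w2.npz",**c);print(ctrl.get_obs()["tool_pos"])
E
```

```text
clock: 2.45
tool_pos: [460.9, -207.1, 290.6]
ee_rot: [0.77, 3.045, -0.005]
contact_force: [-0.5, -1.2, -0.1]
grip_width: 85.5
clock: 2.62
tool_pos: [461.3, -206.3, 290.3]
ee_rot: [-0.769, -3.046, 0.005]
contact_force: [0.1, 0.1, 0.7]
grip_width: 84.8
[ 461.46305362 -205.35434044  290.31758782]
```

View pics/w2.png

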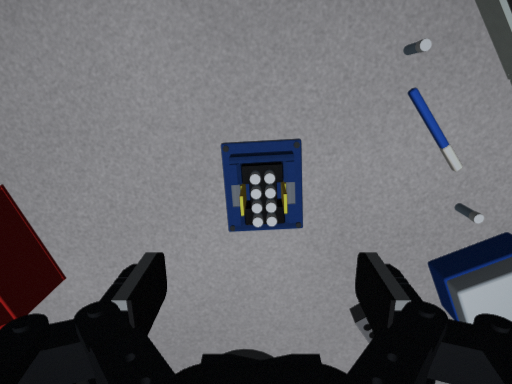

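The cassette is at (264,200) with its yellow tabs at (242,201) and (285,198). A tip box stands to the right.

```bash
python3 - <<'E'
from h import *
c=load("w2");W=cloud(c);im=c["image"];z=W[...,2]
b=cv2.resize(im[130:240,215:310],(518,600),interpolation=cv2.INTER_CUBIC);cv2.imwrite("pics/c3.png",b)
print("bench",np.median(z[150:230,100:200]))
roi=np.zeros(im.shape[:2],bool);roi[130:240,212:312]=1
hsv=cv2.cvtColor(im,cv2.COLOR_BGR2HSV)
m=roi&(z>2.5)
print("holder",cv2.minAreaRect(W[m][:,:2].astype(np.float32)))
bl=roi&(hsv[...,0]>105)&(hsv[...,0]<130)&(hsv[...,1]>120);r=cv2.minAreaRect(np.argwhere(bl)[:,::-1].astype(np.float32));print("blue px",r)
# base corners on z ~ ?  project pixel rect onto plane
R,t=c["view"][:3,:3],c["view"][:3,3];C=-R.T@t
def onz(px,h):
    d=R.T@np.linalg.inv(c["K"])@np.array([px[0],px[1],1.]);return C+d*(h-C[2])/d[2]
q=np.array([onz(p,8)[:2] for p in cv2.boxPoints(r)]);print(q.round(1),q.mean(0),[np.linalg.norm(q[i]-q[i-1]).round(1) for i in range(4)])
y=roi&(hsv[...,0]>18)&(hsv[...,0]<35)&(hsv[...,1]>120)&(hsv[...,2]>120)
n,l,st,ce=cv2.connectedComponentsWithStats(y.astype(np.uint8));T=[]
for i in range(1,n):
    if st[i,4]>5:
        k=l==i;k2=k&(z>70);print("yel",st[i],ce[i],np.nanmedian(W[k],0).round(1),k2.sum(),np.nanpercentile(z[k],[2,50,98]).round(1), W[k2].mean(0).round(1) if k2.any() else 0)
# caps white
w=roi&(im.min(2)>150)&(z>58)&(z<72);n,l,st,ce=cv2.connectedComponentsWithStats(w.astype(np.uint8));P=[]
for i in range(1,n):
    if st[i,4]>20:P.append(onz(ce[i],65)[:2]);print(st[i,4],P[-1].round(1),np.median(z[l==i]).round(1))
P=np.array(P);mu=P.mean(0);U,S,Vt=np.linalg.svd(P-mu);print(mu,np.degrees(np.arctan2(Vt[0,1],Vt[0,0])))
E
```

```text
bench nan
holder ((502.92529296875, -227.04664611816406), (105.1460189819336, 125.2031478881836), 64.8780517578125)
blue px ((262.5311584472656, 185.1234588623047), (88.28970336914062, 79.35088348388672), 87.1375961303711)
[[ 424.5 -246.8]
 [ 468.8 -153.8]
 [ 582.6 -203.1]
 [ 535.  -304.5]] [ 502.72734237 -227.05241361] [np.float64(124.6), np.float64(103.0), np.float64(124.0), np.float64(112.0)]
yel [283 194   4  19  58] [284.96551724 202.86206897] [ 513.2 -203.8   79.3] 58 [77.9 79.3 80.6] [ 513.3 -203.8   79.3]
yel [240 196   4  20  61] [241.42622951 205.37704918] [ 492.2 -249.3   79.2] 61 [77.6 79.2 80.7] [ 492.3 -249.1   79.3]
78 [ 475.  -222.8] 64.5
74 [ 482.4 -207.3] 64.5
72 [ 491.2 -230.4] 64.6
71 [ 498.7 -215.2] 64.4
71 [ 514.8 -222.7] 64.6
70 [ 507.5 -238.1] 64.5
69 [ 530.9 -230.5] 64.5
66 [ 523.7 -245.7] 64.5
[ 503.02033152 -226.59354308] -25.341988749049868
```

View pics/c3.png

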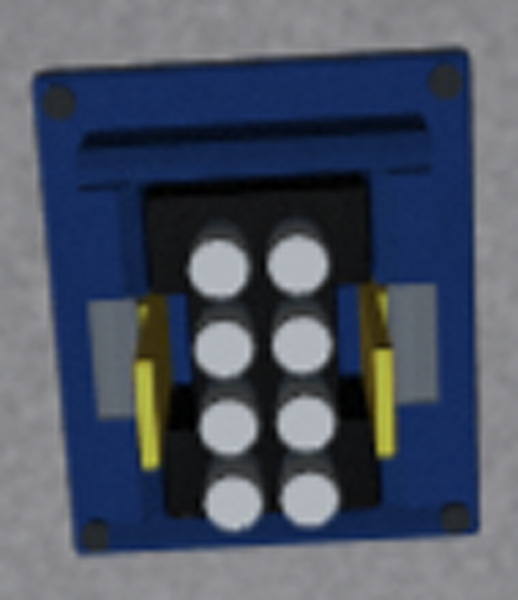

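```bash
python3 - <<'E'
from h import *
from station import ctrl
print(need(ctrl.get_obs(),[502.9,-226.8,120],64.8))
E
```

```text
([-0.0466, 0.0012, 0.1703], [-0.14, 0.02, -3.07])
```

```bash
python3 -m creep '{"turn":[[0,0,-1],[0,0,-3],[0,0,-3],[0,0,-3],[0,0,-3],[0,0,-3],[0,0,-3],[0,0,-3]],"offset":[[-0.02,0.001,0.03],[-0.04,0.001,0.06],[-0.047,0.001,0.09],[-0.047,0.001,0.12],[-0.047,0.001,0.15],[-0.047,0.001,0.17],[-0.047,0.001,0.17],[-0.047,0.001,0.17]],"jaw":[1,1,1,1,1,1,1,1]}'
python3 - <<'E'
from h import *
from station import ctrl
o=ctrl.get_obs();print(need(o,[502.9,-226.8,47],64.8))
c=ctrl.camera("wrist");cv2.imwrite("pics/w3.png",c["image"]);np.savez("pics/w3.npz",**c)
c=ctrl.camera("scene");cv2.imwrite("pics/s3.png",cv2.resize(c["image"][180:350,80:280],(800,680))[:600])
E
```

```text
clock: 3.33
tool_pos: [503.4, -224.9, 119.9]
ee_rot: [-0.683, -3.064, 0.002]
contact_force: [-0.4, -0.6, 0.6]
grip_width: 85.4
([-0.0005, -0.0018, 0.0729], [-0.11, -0.12, 0.08])
```

View pics/w3.png

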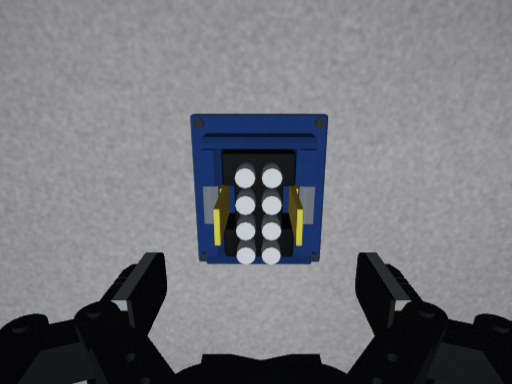

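View pics/s3.png

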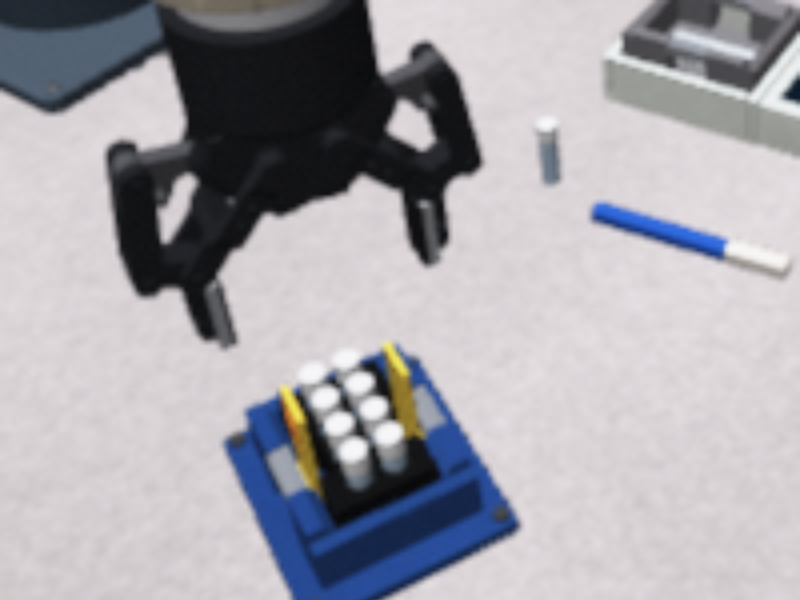

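The gripper straddles the cassette: fingers at (130,300) and (390,300), tabs at (221,215) and (297,215). Now I re-estimate the cassette position from this closer view.

```bash
python3 - <<'E'
from h import *
from station import ctrl
c=load("w3");W=cloud(c);im=c["image"];z=W[...,2]
R,t=c["view"][:3,:3],c["view"][:3,3];C=-R.T@t
def onz(px,h):
    d=R.T@np.linalg.inv(c["K"])@np.array([px[0],px[1],1.]);return C+d*(h-C[2])/d[2]
w=(im.min(2)>150);w[:150]=0;w[270:]=0;w[:,:200]=0;w[:,320:]=0
n,l,st,ce=cv2.connectedComponentsWithStats(w.astype(np.uint8));P=[]
for i in range(1,n):
    if st[i,4]>60:P.append(onz(ce[i],65)[:2]);print(st[i,4],ce[i].round(1),np.nanmedian(z[l==i]))
P=np.array(P);mu=P.mean(0);U,S,Vt=np.linalg.svd(P-mu);print(mu,np.degrees(np.arctan2(Vt[0,1],Vt[0,0])))
hsv=cv2.cvtColor(im,cv2.COLOR_BGR2HSV);y=(hsv[...,0]>18)&(hsv[...,0]<35)&(hsv[...,1]>120)&(hsv[...,2]>170);y[:170]=0;y[260:]=0
n,l,st,ce=cv2.connectedComponentsWithStats(y.astype(np.uint8));Q=[]
for i in range(1,n):
    if st[i,4]>20:Q.append(onz(ce[i],80)[:2]);print("yel",st[i],ce[i].round(1),np.nanmedian(W[l==i],0).round(1),Q[-1])
print(np.mean(Q,0)); o=[ctrl.get_obs()["tool_pos"].round(1).tolist() for _ in range(3)];print(o)
E
```

```text
295 [244.4 177.7] 64.52505513878502
295 [271.5 177.7] 64.57057126201768
272 [244.8 204.8] 64.55832736295984
274 [271.3 204.9] 64.58962983362008
251 [245.1 230.8] 64.54643720394081
251 [271.  230.9] 64.51496458014968
1067 [258.7 261.8] 0.2683603850149432
[ 500.64560212 -225.81129067] -24.796176481814534
yel [213 210   7  35 186] [216.5 226.9] [ 493.  -249.9   79.5] [ 492.77635722 -249.75013594]
yel [296 210   7  35 201] [299.  226.9] [ 513.8 -204.6   79.6] [ 513.87963894 -204.58923878]
[ 503.32799808 -227.16968736]
[[504.3, -226.3, 121.7], [504.3, -226.3, 121.7], [504.3, -226.3, 121.7]]
```

```bash
python3 -m creep '{"turn":[[0,0,0],[0,0,0],[0,0,0],[0,0,0],[0,0,0],[0,0,0],[0,0,0]],"offset":[[0,-0.001,0.015],[0,-0.001,0.03],[0,-0.001,0.045],[0,-0.001,0.06],[0,-0.001,0.07],[0,-0.001,0.074],[0,-0.001,0.074]],"jaw":[1,1,1,1,1,1,1]}' 50
python3 - <<'E'
from h import *
from station import ctrl
o=ctrl.get_obs();print(o["tool_pos"],o["contact_force"],need(o,[503.2,-227.0,47],64.9))
E
```

```text
clock: 4.02
tool_pos: [504.3, -227.3, 48.0]
ee_rot: [0.684, 3.064, -0.003]
contact_force: [0.6, 0.0, -0.2]
grip_width: 85.6
[ 504.26075149 -227.2506328    47.95267757] [ 0.59280212  0.00652079 -0.19303853] ([0.0011, -0.0002, 0.001], [-0.1, 0.12, -0.06])
```

Close on the tabs gradually.

```bash
python3 -m creep '{"turn":[[0,0,0],[0,0,0],[0,0,0],[0,0,0],[0,0,0],[0,0,0],[0,0,0],[0,0,0]],"offset":[[0.001,0,0.001],[0.001,0,0.001],[0.001,0,0.001],[0.001,0,0.001],[0.001,0,0.001],[0.001,0,0.001],[0.001,0,0.001],[0.001,0,0.001]],"jaw":[0.7,0.6,0.55,0.5,0.48,0.45,0.4,0.4]}' 50
python3 - <<'E'
from h import *
from station import ctrl
o=ctrl.get_obs();print(o["tool_pos"],o["contact_force"],o["moment"],o["grip_width"])
c=ctrl.camera("wrist");cv2.imwrite("pics/w4.png",c["image"])
c=ctrl.camera("scene");cv2.imwrite("pics/s4.png",cv2.resize(c["image"][200:350,100:260],(800,750))[:600])
E
```

```text
clock: 4.68
tool_pos: [504.2, -227.1, 49.4]
ee_rot: [0.684, 3.062, -0.003]
contact_force: [-4.0, 3.1, 24.9]
grip_width: 36.8
[ 504.15757443 -227.13865124   49.35413581] [-3.97724685  3.12713895 24.87495361] [0.69697596 1.04772335 0.03046367] 36.82565773647541
```

View pics/w4.png

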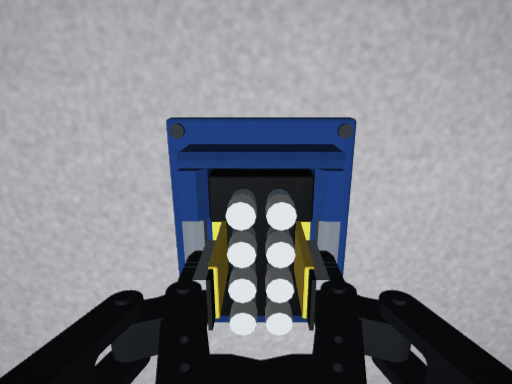

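View pics/s4.png

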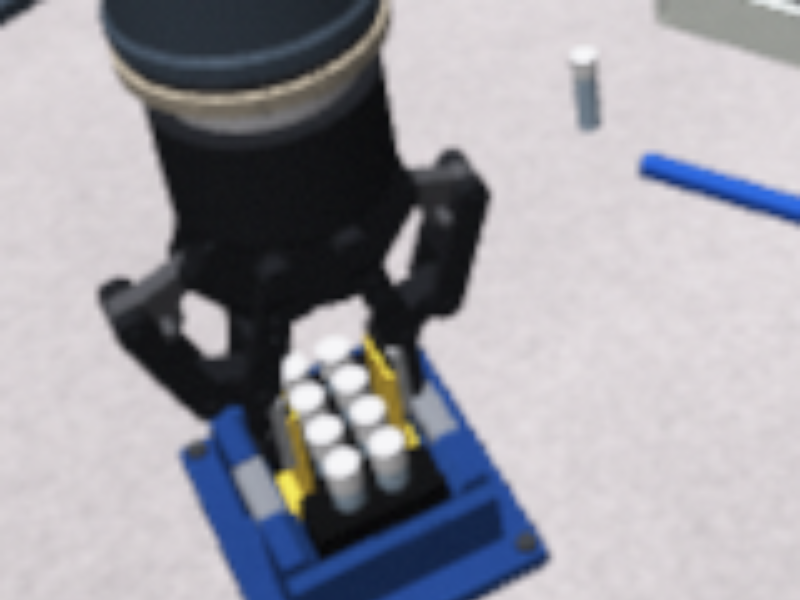

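Pinched: tabs at (218,275) and (305,275), opening 37 mm. 25 N upward reaction comes from the pads swinging forward. I'll lift slowly and watch the force.

```bash
python3 -m creep '{"turn":[[0,0,0],[0,0,0],[0,0,0],[0,0,0],[0,0,0]],"offset":[[0,0,-0.001],[0,0,-0.002],[0,0,-0.003],[0,0,-0.004],[0,0,-0.004]],"jaw":[0.4,0.4,0.4,0.4,0.4]}' 50
python3 - <<'E'
from station import ctrl
o=ctrl.get_obs();print(o["tool_pos"],o["contact_force"],o["moment"],o["grip_width"])
E
```

```text
clock: 5.2
tool_pos: [504.0, -227.1, 53.2]
ee_rot: [0.684, 3.062, -0.003]
contact_force: [-0.6, -0.1, -2.5]
grip_width: 36.1
[ 504.03602411 -227.0577175    53.24378687] [-0.61969006 -0.12761005 -2.48679616] [-0.03698204  0.03235065 -0.02668733] 36.05377739946412
```

The force is now just the cassette's weight (-2.5 N), so I keep lifting.

```bash
python3 -m creep '{"turn":[[0,0,0],[0,0,0],[0,0,0],[0,0,0],[0,0,0],[0,0,0]],"offset":[[0,0,-0.002],[0,0,-0.004],[0,0,-0.007],[0,0,-0.01],[0,0,-0.013],[0,0,-0.016]],"jaw":[0.4,0.4,0.4,0.4,0.4,0.4]}' 50
python3 -m creep '{"turn":[[0,0,0],[0,0,0],[0,0,0],[0,0,0],[0,0,0],[0,0,0]],"offset":[[0,0,-0.01],[0,0,-0.02],[0,0,-0.03],[0,0,-0.045],[0,0,-0.06],[0,0,-0.08]],"jaw":[0.4,0.4,0.4,0.4,0.4,0.4]}' 50
python3 - <<'E'
from h import *
from station import ctrl
o=ctrl.get_obs();print(o["tool_pos"],o["contact_force"],o["moment"],o["grip_width"])
c=ctrl.camera("wrist");cv2.imwrite("pics/w5.png",c["image"]);np.savez("pics/w5.npz",**c)
c=ctrl.camera("scene");cv2.imwrite("pics/s5.png",cv2.resize(c["image"][160:350,70:290],(694,600)))
print(need(o,[464.9,153.9,140],95.4))
E
```

```text
clock: 5.7
tool_pos: [504.0, -227.0, 69.6]
ee_rot: [0.684, 3.062, -0.003]
contact_force: [-0.4, 0.4, -3.0]
grip_width: 36.0
clock: 6.2
tool_pos: [503.3, -226.6, 150.7]
ee_rot: [0.684, 3.062, -0.003]
contact_force: [-0.5, 0.0, -3.0]
grip_width: 35.9
[ 503.27984913 -226.63473118  150.6874102 ] [-0.45500002  0.03999788 -2.9527958 ] [0.01472836 0.00086263 0.05481652] 35.89359073718417
([0.1967, 0.3281, 0.0096], [-0.11, 0.21, -30.58])
```

View pics/w5.png

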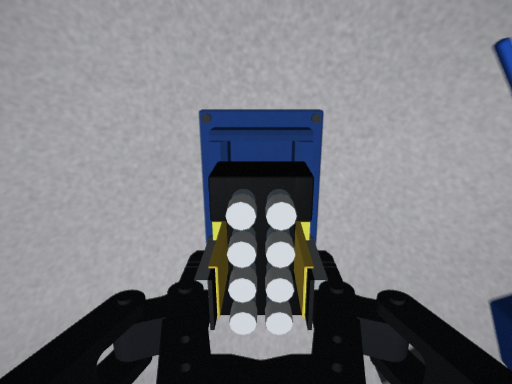

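View pics/s5.png

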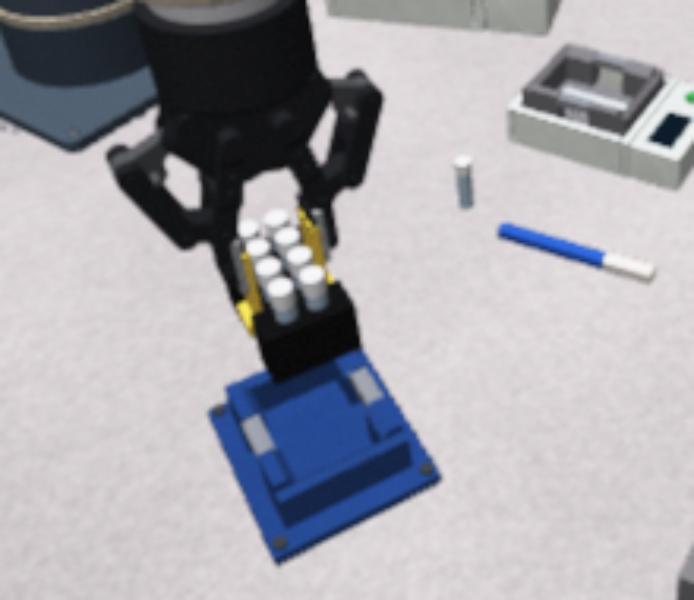

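The cassette is out and the holder is empty; the caps sit in the same image spots as at the grasp, so nothing slipped. Next I get the cassette's pose in the tool.

```bash
cat > hold.py <<'E'
from h import *
def held(c,o):
    im=c["image"];R,t=c["view"][:3,:3],c["view"][:3,3];C=-R.T@t;h=o["tool_pos"][2]-39.4+55
    def onz(px,h):
        d=R.T@np.linalg.inv(c["K"])@np.array([px[0],px[1],1.]);return C+d*(h-C[2])/d[2]
    w=(im.min(2)>185);w[:190]=0;w[337:]=0;w[:,:220]=0;w[:,303:]=0
    n,l,st,ce=cv2.connectedComponentsWithStats(w.astype(np.uint8));P=[];z=cloud(c)[...,2]
    for i in range(1,n):
        if st[i,4]>60:
            b=st[i];x=[b[0]+b[2]/2-.5,b[1]+b[3]/2-.5];P.append(onz(x,h)[:2]);print(b,ce[i].round(1),np.nanmedian(z[l==i]).round(1),h.round(1))
    P=np.array(P);mu=P.mean(0);Vt=np.linalg.svd(P-mu)[2];a=np.degrees(np.arctan2(Vt[0,1],Vt[0,0]))
    T=Rn.from_rotvec(o["ee_rot"]);print("centre",mu,"ang",a,"tool yaw",np.degrees(np.arctan2(*T.as_matrix()[1::-1,1])),"in tool",T.inv().apply(np.r_[mu,o["tool_pos"][2]]-o["tool_pos"]))
E
python3 - <<'E'
from hold import *
from station import ctrl
held(load("w5"),ctrl.get_obs())
E
```

```text
[226 202  30  28 620] [240.3 215.6] 165.3 168.7
[266 202  30  28 617] [280.9 215.6] 165.3 168.7
[227 242  29  25 548] [241.  254.1] 165.4 168.7
[266 242  29  25 548] [280.1 254.1] 165.3 168.7
[228 279  28  23 488] [241.8 289.9] 165.3 168.7
[266 279  28  23 486] [279.3 289.9] 165.3 168.7
[230 312  26  23 451] [242.5 323.3] 165.3 168.7
[266 313  27  22 457] [278.7 323.3] 165.2 168.7
centre [ 500.79727812 -225.72985354] ang -24.978352795547668 tool yaw 64.80940683325622 in tool [ 4.92505013 -0.03767775 -0.05083346]
```

```bash
python3 -m creep '{"turn":[[0,0,-3],[0,0,-7],[0,0,-11],[0,0,-15],[0,0,-19],[0,0,-23],[0,0,-27],[0,0,-30],[0,0,-30.5],[0,0,-30.5]],"offset":[[0.01,0.025,0],[0.02,0.055,0],[0.04,0.09,0],[0.06,0.125,0],[0.08,0.16,0],[0.1,0.195,0],[0.13,0.23,0],[0.15,0.265,0],[0.175,0.295,0],[0.19,0.32,0]],"jaw":[0.4,0.4,0.4,0.4,0.4,0.4,0.4,0.4,0.4,0.4]}' 50
python3 - <<'E'
from h import *
from station import ctrl
o=ctrl.get_obs();print(need(o,[464.9,153.9,135],95.4))
E
```

```text
clock: 7.13
tool_pos: [467.6, 146.3, 150.9]
ee_rot: [-0.151, 3.13, -0.006]
contact_force: [0.2, -0.6, -2.3]
grip_width: 35.6
([0.0021, 0.0079, 0.0159], [-0.24, 0.45, 0.12])
```

```bash
python3 -m creep '{"turn":[[-0.2,0.4,0],[-0.2,0.4,0],[-0.2,0.4,0],[-0.2,0.4,0]],"offset":[[0.001,0.004,0],[0.002,0.007,0],[0.002,0.008,0],[0.002,0.008,0]],"jaw":[0.4,0.4,0.4,0.4]}' 50
python3 - <<'E'
from hold import *
from station import ctrl
c=ctrl.camera("wrist");o=ctrl.get_obs();cv2.imwrite("pics/w6.png",c["image"]);np.savez("pics/w6.npz",**c);held(c,o);o=ctrl.get_obs();print(o["tool_pos"],o["contact_force"])
for n in("top","scene"):
    d=ctrl.camera(n);cv2.imwrite(f"pics/{n}6.png",d["image"])
E
```

```text
clock: 7.47
tool_pos: [465.0, 152.7, 150.8]
ee_rot: [-0.149, 3.137, -0.002]
contact_force: [-0.5, -0.9, -2.3]
grip_width: 36.0
[226 202  29  28 610] [240.2 215.7] 165.6 166.5
[266 202  30  28 609] [280.8 215.7] 165.6 166.5
[227 242  29  25 546] [241.  254.1] 165.5 166.5
[266 242  29  25 541] [280.  254.2] 165.5 166.5
[229 279  27  23 482] [241.7 289.9] 165.4 166.5
[266 279  27  23 483] [279.2 289.9] 165.4 166.5
[230 313  26  22 435] [242.4 323.2] 165.3 166.5
[266 313  26  22 437] [278.6 323.2] 165.3 166.5
centre [463.8482381  152.64592111] ang 5.551353607140916 tool yaw 95.38245415837848 in tool [ 1.2634959   0.36518984 -0.00184819]
[465.14042024 152.40086144 150.87755515] [-0.2695964  0.091071  -2.7180096]
```

View pics/w6.png

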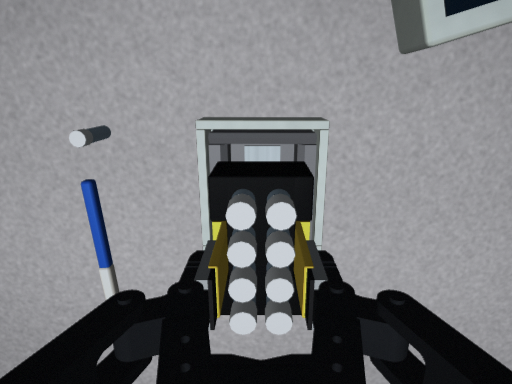

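The cassette hangs over the pocket with the housing visible behind it (rear edge at row 120, sides at columns 198 and 327). From this view I recheck the chiller position relative to the cassette.

```bash
python3 - <<'E'
from h import *
for nm in("w1","w6"):
    c=load(nm);W=cloud(c);z=W[...,2]
    a=np.radians(5.4);u=np.array([np.cos(a),np.sin(a)]);n=np.array([-u[1],u[0]]);o=np.array([464.9,153.9])
    p=W[...,:2]-o;x=p@u;y=p@n
    m=(z>32)&(z<39)&(abs(y)<60)&(x>-70)&(x<-20)
    r=m&(abs(y)<40);print(nm,"rear edge",np.percentile(x[r],[.5,2]).round(2))
    for lo,hi in((-52,-40),(-40,-28)):
        s=m&(x>lo)&(x<hi);print(lo,"y",np.percentile(y[s],[.5,1,99,99.5]).round(2))
    f=(z>49)&(z<54)&(abs(y)<45)&(x>-60)&(x<-20);print("frame rear",np.percentile(x[f],[.5,2]).round(2),np.percentile(y[f],[1,99]).round(2),np.median(z[f]))
E
```

```text
w1 rear edge [-56.67 -56.61]
-52 y [-51.9  -51.51  51.47  51.51]
-40 y [-51.89 -51.77  51.07  51.44]
frame rear [-48.46 -47.79] [-39.83  39.54] 50.8395192718088
w6 rear edge [-56.16 -56.09]
-52 y [-51.83 -51.53  51.37  51.59]
-40 y [-51.93 -51.89  51.69  51.78]
frame rear [-47.81 -47.74] [-39.86  39.6 ] 50.82694663505101
```

View pics/top6.png

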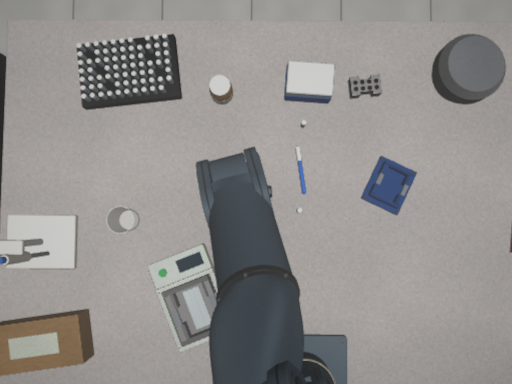

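```bash
python3 - <<'E'
from h import *
from station import ctrl
o=ctrl.get_obs();print(o["tool_pos"],need(o,[466.1,153.8,100],95.4))
E
```

```text
[465.19416131 152.47727656 150.89517149] ([-0.001, 0.0013, 0.0509], [-0.07, 0.06, -0.03])
```

```bash
python3 -m creep '{"turn":[[0,0,0],[0,0,0],[0,0,0],[0,0,0],[0,0,0],[0,0,0]],"offset":[[-0.001,0.0015,0.015],[-0.001,0.0015,0.03],[-0.001,0.0015,0.045],[-0.001,0.0015,0.05],[-0.001,0.0015,0.05],[-0.001,0.0015,0.05]],"jaw":[0.4,0.4,0.4,0.4,0.4,0.4]}' 50
python3 - <<'E'
from h import *
from station import ctrl
o=ctrl.get_obs();print(o["tool_pos"],o["contact_force"],o["moment"],need(o,[466.1,153.8,85],95.4))
E
```

```text
clock: 8.12
tool_pos: [466.4, 153.4, 101.2]
ee_rot: [-0.145, 3.137, -0.002]
contact_force: [-0.1, 0.9, -2.7]
grip_width: 35.6
[466.37135193 153.41036016 101.16023418] [-0.14099151  0.92634631 -2.73903741] [-0.04838334  0.03574361 -0.03215192] ([0.0002, 0.0004, 0.0162], [-0.09, 0.05, -0.1])
```

Go into the chamfers in small steps.

```bash
python3 -m creep '{"turn":[[0,0,0],[0,0,0],[0,0,0],[0,0,0],[0,0,0],[0,0,0],[0,0,0]],"offset":[[0,0.0004,0.004],[0,0.0004,0.008],[0,0.0004,0.011],[0,0.0004,0.013],[0,0.0004,0.015],[0,0.0004,0.017],[0,0.0004,0.017]],"jaw":[0.4,0.4,0.4,0.4,0.4,0.4,0.4]}' 50
python3 - <<'E'
from h import *
from station import ctrl
o=ctrl.get_obs();print(o["tool_pos"],o["contact_force"],o["moment"],need(o,[466.1,153.8,72],95.4))
E
```

```text
clock: 8.7
tool_pos: [466.2, 153.8, 83.8]
ee_rot: [-0.146, 3.138, -0.003]
contact_force: [-0.7, 0.9, -2.1]
grip_width: 35.8
[466.16469785 153.7779093   83.81913595] [-0.65188295  0.9106209  -2.10124446] [ 0.00865138 -0.01592783 -0.00053189] ([0.0001, 0.0, 0.0118], [-0.1, 0.02, -0.09])
```

No contact and past the chamfers. The hooks meet the lip height next.

```bash
python3 -m creep '{"turn":[[0,0,0],[0,0,0],[0,0,0],[0,0,0],[0,0,0],[0,0,0]],"offset":[[0,0,0.002],[0,0,0.004],[0,0,0.006],[0,0,0.008],[0,0,0.01],[0,0,0.01]],"jaw":[0.4,0.4,0.4,0.4,0.4,0.4]}' 50
python3 -m creep '{"turn":[[0,0,0],[0,0,0],[0,0,0],[0,0,0],[0,0,0]],"offset":[[0,0,0.002],[0,0,0.004],[0,0,0.006],[0,0,0.008],[0,0,0.008]],"jaw":[0.4,0.4,0.4,0.4,0.4]}' 50
```

```text
clock: 9.2
tool_pos: [466.0, 153.7, 73.4]
ee_rot: [0.146, -3.138, 0.003]
contact_force: [0.2, 1.1, -1.7]
grip_width: 35.9
clock: 9.62
tool_pos: [465.8, 153.6, 65.0]
ee_rot: [0.146, -3.138, 0.003]
contact_force: [0.2, 0.5, -2.1]
grip_width: 35.9
```

Now feel for the plate in 1 mm steps.

```bash
for i in 1; do python3 -m creep '{"turn":[[0,0,0],[0,0,0]],"offset":[[0,0,0.001],[0,0,0.0015]],"jaw":[0.4,0.4]}' 50; done
python3 -m creep '{"turn":[[0,0,0],[0,0,0]],"offset":[[0,0,0.001],[0,0,0.001]],"jaw":[0.4,0.4]}' 50
python3 -m creep '{"turn":[[0,0,0],[0,0,0]],"offset":[[0,0,0.001],[0,0,0.001]],"jaw":[0.4,0.4]}' 50
```

```text
clock: 9.78
tool_pos: [465.8, 153.6, 63.4]
ee_rot: [0.146, -3.138, 0.003]
contact_force: [0.4, -0.5, -3.6]
grip_width: 35.7
clock: 9.95
tool_pos: [465.8, 153.6, 62.3]
ee_rot: [0.146, -3.138, 0.003]
contact_force: [0.6, -0.2, -3.3]
grip_width: 35.6
clock: 10.12
tool_pos: [465.8, 153.6, 61.3]
ee_rot: [0.146, -3.138, 0.003]
contact_force: [-0.9, -0.7, 0.3]
grip_width: 36.2
```

Plate contact is at about z = 62.2. Two more mm.

```bash
python3 -m creep '{"turn":[[0,0,0],[0,0,0]],"offset":[[0,0,0.001],[0,0,0.001]],"jaw":[0.4,0.4]}' 50
python3 -m creep '{"turn":[[0,0,0],[0,0,0],[0,0,0]],"offset":[[0,0,0.001],[0,0,0.001],[0,0,0.001]],"jaw":[0.4,0.4,0.4]}' 50
```

```text
clock: 10.28
tool_pos: [465.8, 153.6, 60.4]
ee_rot: [0.145, -3.138, 0.003]
contact_force: [-1.5, -0.6, 2.8]
grip_width: 36.0
clock: 10.53
tool_pos: [465.9, 153.6, 59.6]
ee_rot: [0.145, -3.138, 0.003]
contact_force: [-0.0, 0.1, 5.2]
grip_width: 35.9
```

About 8 N on the plate, 2.6 mm down, so the hooks are well below the lips. Release in steps, following the pads' back-swing down a little.

```bash
python3 -m creep '{"turn":[[0,0,0],[0,0,0],[0,0,0]],"offset":[[0,0,0.0005],[0,0,0.001],[0,0,0.001]],"jaw":[0.45,0.5,0.55]}' 50
python3 -m creep '{"turn":[[0,0,0],[0,0,0],[0,0,0],[0,0,0]],"offset":[[0,0,0],[0,0,0],[0,0,0],[0,0,0]],"jaw":[0.7,0.85,1,1]}' 50
python3 - <<'E'
from h import *
from station import ctrl
o=ctrl.get_obs();print(o["tool_pos"],o["contact_force"],o["moment"],o["grip_width"])
c=ctrl.camera("wrist");cv2.imwrite("pics/w7.png",c["image"]);np.savez("pics/w7.npz",**c)
c=ctrl.camera("scene");cv2.imwrite("pics/s7.png",cv2.resize(c["image"][130:250,190:340],(750,600)))
E
```

```text
clock: 10.78
tool_pos: [465.8, 153.7, 58.5]
ee_rot: [0.146, -3.138, 0.003]
contact_force: [-1.0, -0.4, 1.2]
grip_width: 47.0
clock: 11.12
tool_pos: [466.0, 153.7, 58.4]
ee_rot: [0.145, -3.138, 0.003]
contact_force: [0.1, -0.2, 0.2]
grip_width: 85.5
[466.0035893  153.67660976  58.43858088] [ 0.09318135 -0.22720211  0.19925731] [ 0.06735286 -0.00478623 -0.04300866] 85.48852145302581
```

View pics/w7.png

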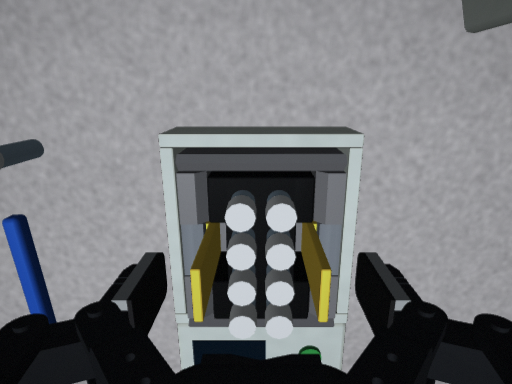

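View pics/s7.png

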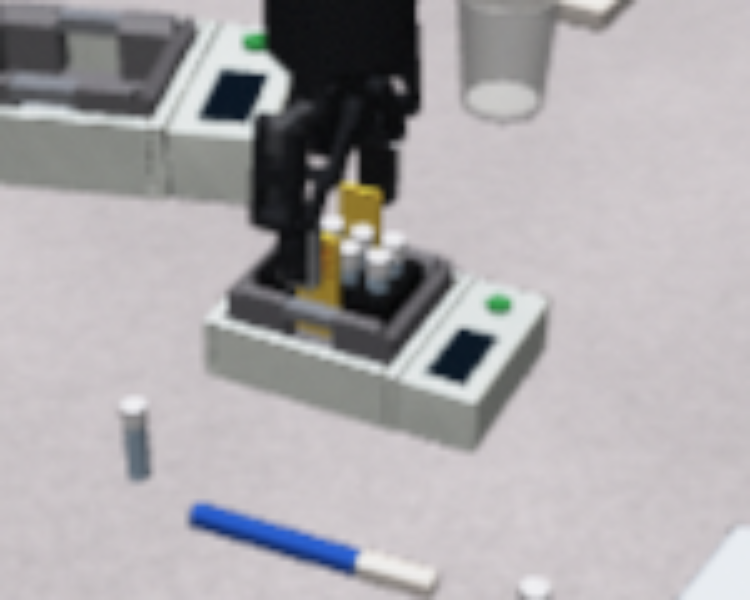

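Both tabs are sprung out ((205,270), (317,270)) and the fingers are clear. I'll go up and measure.

```bash
python3 -m creep '{"turn":[[0,0,0],[0,0,0],[0,0,0],[0,0,0],[0,0,0],[0,0,0],[0,0,0],[0,0,0],[0,0,0]],"offset":[[0,0,-0.01],[0,0,-0.025],[0,0,-0.05],[0,0,-0.08],[0,0,-0.11],[0.02,0,-0.14],[0.04,0,-0.15],[0.04,0,-0.15],[0.04,0,-0.15]],"jaw":[1,1,1,1,1,1,1,1,1]}' 50
python3 - <<'E'
from h import *
from station import ctrl
c=ctrl.camera("wrist");cv2.imwrite("pics/w8.png",c["image"])
W=cloud(c);z=W[...,2];im=c["image"]
hsv=cv2.cvtColor(im,cv2.COLOR_BGR2HSV);y=(hsv[...,0]>18)&(hsv[...,0]<35)&(hsv[...,1]>120)&(z>78)
n,l,st,ce=cv2.connectedComponentsWithStats(y.astype(np.uint8));Q=[]
for i in range(1,n):
    if st[i,4]>15:Q.append(np.nanmedian(W[l==i],0));print("yel",st[i],Q[-1].round(1))
print("tab top gap",np.linalg.norm(Q[0]-Q[1]),np.mean(Q,0))
w=(im.min(2)>170)&(z>60)&(z<85);n,l,st,ce=cv2.connectedComponentsWithStats(w.astype(np.uint8))
for i in range(1,n):
    if st[i,4]>30:print("cap",st[i,4],np.nanmedian(W[l==i],0).round(1))
d=ctrl.camera("top");cv2.imwrite("pics/top8.png",d["image"]);o=ctrl.get_obs();print(o["tool_pos"],o["contact_force"])
s=ctrl.camera("scene");cv2.imwrite("pics/s8.png",cv2.resize(s["image"][130:250,190:340],(750,600)))
E
```

```text
clock: 11.97
tool_pos: [425.8, 150.5, 209.2]
ee_rot: [-0.147, 3.137, -0.001]
contact_force: [1.0, 0.7, -0.2]
grip_width: 85.7
yel [229 214   6  31 165] [464.6 129.   90.6]
yel [285 214   7  31 162] [460.  177.8  90.6]
tab top gap 48.98783512643162 [462.30035365 153.39853068  90.62588827]
cap 120 [439.1 142.8  76. ]
cap 119 [437.4 159.7  76. ]
cap 112 [457.  144.5  76.1]
cap 113 [455.5 161.3  75.9]
cap 105 [474.8 146.1  76.1]
cap 107 [473.1 163.   76. ]
cap 100 [492.7 147.7  76.1]
cap 97 [491.1 164.6  76. ]
[426.43903768 150.39071022 208.12907042] [0.83155112 0.06471099 0.48292296]
```

View pics/w8.png

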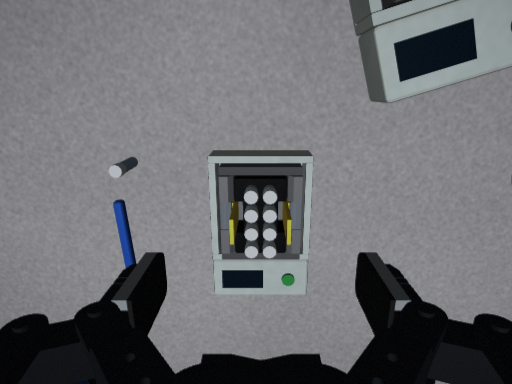

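View pics/s8.png

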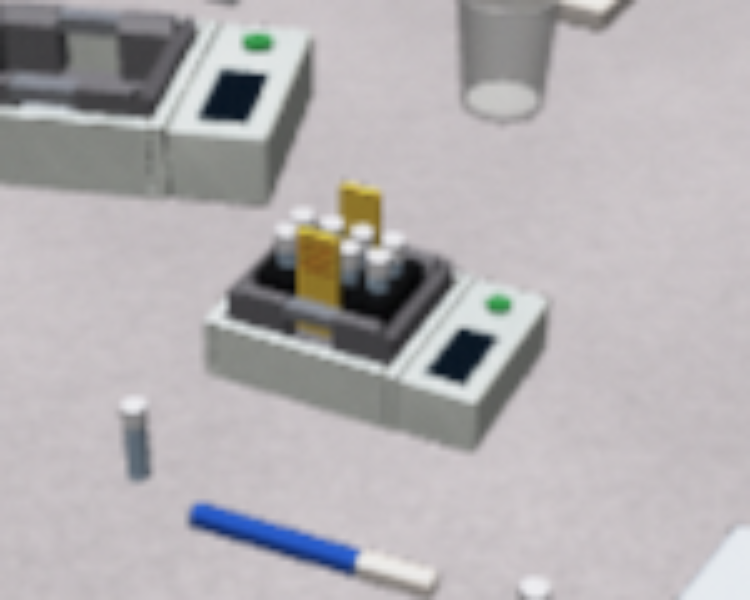

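View pics/top8.png

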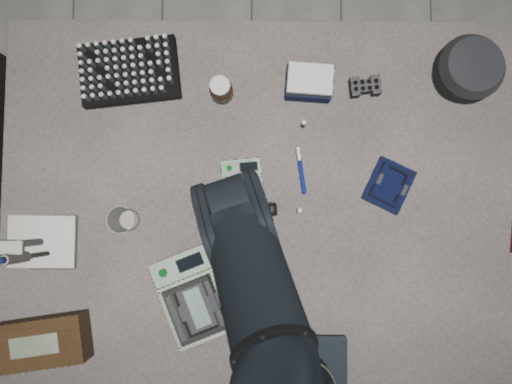

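The caps are level at z = 76, so the underside is at about 21.3 mm: on the plate, pushed 1 mm down by its own weight. Both tabs are out, the robot is clear, and nothing else moved in the top view.

```bash
python3 - <<'E'
from station import ctrl
print(ctrl.hand_in())
E
```

```text
the job is handed in; nothing more can be done
None
```

I pinched the cassette's tabs, lifted it out of the blue holder and pressed it into the small chiller. It latched there, and I handed the job in at about 12 s.

- **Holder:** the highest force I read was about 25 N, as the fingers closed. Lifting showed only the cassette's weight, about 2.5–3 N. Forces were read at the end of each move, so any brief peak in between went unseen.
- **Chiller:** the cassette met the cold plate with the TCP at about z = 62 mm, and I pressed it 2.6 mm further, about 8 N on the plate. I then opened the fingers in steps, lowering another 1 mm as they opened, and went up clear.
- **Last checks:**
  - The vial caps are level at z = 76 mm, which puts the underside at about 21.3 mm. That is where it should rest on the plate under its own weight.
  - Both tabs are out and the robot touches nothing.
  - In the top view nothing else looks moved; the arm hides part of the bench there.
- **Small disagreement:** the tab tops measured 49.0 mm apart in the chiller, against about 50 mm in the holder. I put this down to a looser colour mask in the last measurement. Hooks stuck at the lips would leave them about 41 mm apart.

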